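# Pin down the desk riser's foot and store its setting

## Robot

A 7-joint arm with a two-finger parallel gripper is mounted at the origin on the work surface. World frame = base frame: x ahead of the robot, y to its left, z up, the work surface at z = 0. Lengths are in m, angles in rad, forces in N, time in s.
With the tool pointing down it reaches from about 0.425 to 0.875 m from the base axis. Payload 4.7 kg.
Tool frame: the origin (TCP) lies between the finger pads; the fingertips stand 19 mm ahead of it and the grasp point (between the pads) is the TCP (ctrl.tip_extent is the distance from the TCP to the fingertips, in m); z points along the fingers, y is the line along which they close (so a half turn about z gives the same grasp; the last joint's range is limited). The gripper opens to 87 mm and grips with 3 to 60 N. Pads are 19 mm wide; open, the fingers measure 117 mm over their backs; the gripper's body (75 mm by 190 mm) begins 51 mm behind the grasp point.
Start: joints at [1.355, 0.321, -0.07, 1.45, 0.023, 1.371, -0.057], TCP at [0.148, -0.633, 0.242] pointing down, gripper open.
Joint ranges: [-2.86, 2.86], [-0.3, 2.09], [-1.38, 1.24], [0.06, 2.45], [-1.56, 4.7], [0.09, 2.05], [-2.69, 2.69]. Speed limits (rad/s): [2.57, 2.57, 3.14, 3.14, 3.14, 3.14, 3.14].

## Interface

Orientations are given as a rotation vector (axis times angle).
In Python, from bench import ctrl gives the robot as it stands.
- The arm moves only by the shell command python3 -m crank 'ROWS' [OPENING] [FORCE]. ROWS is JSON, a list of rows, each an object of numbers: "tx", "ty", "tz": the shift along the tool's x, y, z in mm; "turn": the turn about the tool's z in units of 5 degrees (1.0 is 5 degrees). In form: [{"tx": .., "ty": .., "tz": .., "turn": ..}, ...]. A call has 1 to 5 rows; each row is the pose to reach, as a shift and turn from the pose commanded when the call began, along the tool's axes at that moment; what a row does not reach only later rows make up. A row lasts 1/8 s, in which the tool goes at most 62.5 mm and 10.7 degrees, less where a joint would pass 70% of its speed; a pose out of reach is approached as far as the arm can. A call with a gripper value outside its range is refused whole. OPENING is the finger opening in mm, from 0 to 87, set as the call begins (- or left out, the last holds). The fingers move at their own pace and stop on an object; FORCE is the grip in N (left out, the last holds). Time passes only in rows, so rows that repeat a pose let the fingers close. It gives the time, the measured TCP pose, the force, the opening and the grip force at its end, in the units of the state.
- ctrl.get_state(): the state, without advancing time (a new reading comes with each control period).
- ctrl.get_image(name): name is "scene" or "top" or "wrist"; returns (picture, depth): 420x560x3 uint8, red, green, blue; 420x560 float32, m along the optical axis (not along the pixel's ray), 0 where there is no reading.
- ctrl.camera_model(name): a dict with "intrinsics" (3x3 intrinsics, pixels), "origin" and "orientation" of the camera in the world. Camera axes: x right, y down, z forward; pixel columns grow to the right and rows downward; lengths in m; the calibration is good to about 2 mm. A picture is of the moment at which its call begins: read the wrist's pose just before it. camera_model takes no time and is no camera call; for the wrist camera it gives the pose at the moment of the call.
- ctrl.close_job(): hands the job in; it is judged then, once.
Trained networks look in the newest picture that a camera, given by its name, has taken for a name from the list of things; names that differ only in an ending like _2 or _b are one class to them, and where a whole thing is asked for, a point or a joint stands for the part that bears it (a point fixed in the world has none). Each returns a list of dicts, best first, with "confidence" (0 to 1); they miss things now and then, are a little off and sometimes report something else, mostly with a low value. They report only what shows in the picture. A call takes as long as a camera call. They do not tell look-alikes from the thing itself.
- ctrl.recognise(camera, query): "xyz" ([x, y, z] in m, in world coordinates, good to about 4 mm: the middle of the surface that is visible of it).
- ctrl.mark_of(camera, query): "xyz" ([x, y, z] in m, in world coordinates, good to about 4 mm: a listed point, or the origin of a listed thing).
The state is a dict: "time": time; "joint_positions": joint angles; "qd": joint speeds; "joint_torque": joint torques, N m; "position": TCP position; "tool_rot": TCP orientation; "ft_force": force on the tool from outside, world axes, zero at the start; "torque": the same for the moment, N m; "grip_width": opening from 0.0 (shut) to 1.0 (fully open); "grip_force": force on a finger pad.
Only numpy, scipy, OpenCV 4.12 (cv2) and the standard library are available. Lean on these libraries where they do the work, as an engineer would, in place of code of your own. Each camera call takes 0.05 s, during which the arm holds its last target. There are 200 camera calls.

## Task

Get the desk riser ready for the day. First lift the blue spectacle case off its foot plate and lay it flat in the middle of the grey felt mat; then move every orange-handled locking pin from the wooden rack into the foot plate, each pushed fully home through a hole of its own. When the last pin is in, press the blue, then the yellow, then the green key of the control box right down, one at a time; leave the red key and the other things on the desk alone.

Things in the scene. Friction and masses are not known exactly. Their poses are not given: they have to be found in the camera images.
- foot_hole0 (a point): centre of hole 0 in the foot plate's top, -82.5 mm along the plate's y from its middle; axes as the plate's (z up, y along the row). Foot plate: grey steel, fixed, a table-like plate 116 (x) by 260 (y) mm, 14 mm thick, top 65 mm above the desk, open underneath; four holes of 20.5 mm go right through, in one row along its middle, 55 mm apart
- foot_hole1 (a point): centre of hole 1 in the foot plate's top, -27.5 mm along the plate's y from its middle; axes as the plate's (z up, y along the row). 
- foot_hole2 (a point): centre of hole 2 in the foot plate's top, 27.5 mm along the plate's y from its middle; axes as the plate's (z up, y along the row). 
- foot_hole3 (a point): centre of hole 3 in the foot plate's top, 82.5 mm along the plate's y from its middle; axes as the plate's (z up, y along the row). Beyond the plate (85 mm in +x from its middle) stands a dark tube stub, 44 mm across, 62 mm high
- pin1: orange-handled locking pin (may be absent), point down in a rack hole at the start, 116 mm long, 150 g. From the origin at its point, z up along the pin: steel shank 18 mm thick to 58 mm (the lowest 14 mm tapered to 8 mm), collar 38 mm across at 58-64 mm that stops it, round handle 26 mm thick at 64-116 mm
- pin2: orange-handled locking pin (may be absent), point down in a rack hole at the start, same as pin1. The rack is pale wood, fixed, 70 by 240 mm, its top 70 mm above the desk, with four holes of 22 mm in a row, 55 mm apart
- pin3: orange-handled locking pin (may be absent), point down in a rack hole at the start, same as pin1
- pin4: orange-handled locking pin (may be absent), point down in a rack hole at the start, same as pin1
- case: hard blue spectacle case with a brass seam, 56 (its x) by 165 (its y) by 40 mm high, 160 g, lying across the holes of the foot plate at the start. Origin at the middle of its underside, z up
- mat: grey felt mat, fixed, 100 (its x) by 220 (its y) mm, 3 mm thick. Origin at the middle of its underside, z up
- key_blue_top (a point): middle of the top of the blue key (30 mm across, in a grey collar 46 mm across and 12 mm high); it moves down with the key; axes as the control box's, keys in a row along y. The control box is black, fixed, 84 by 220 by 30 mm high, with four keys in a row, 50 mm apart, their colours in a different order from start to start
- key_yellow_top (a point): middle of the top of the yellow key (30 mm across, in a grey collar 46 mm across and 12 mm high); it moves down with the key; axes as the control box's, keys in a row along y
- key_green_top (a point): middle of the top of the green key (30 mm across, in a grey collar 46 mm across and 12 mm high); it moves down with the key; axes as the control box's, keys in a row along y
- key_red_top (a point): middle of the top of the red key (30 mm across, in a grey collar 46 mm across and 12 mm high); it moves down with the key; axes as the control box's, keys in a row along y
- key_blue (a joint): travel of the blue spring key in m: 0 up, 0.006 fully down (about 5 N); counts as pressed beyond 0.004
- key_yellow (a joint): travel of the yellow spring key in m: 0 up, 0.006 fully down (about 5 N); counts as pressed beyond 0.004
- key_green (a joint): travel of the green spring key in m: 0 up, 0.006 fully down (about 5 N); counts as pressed beyond 0.004
- key_red (a joint): travel of the red spring key in m: 0 up, 0.006 fully down (about 5 N); not to be pressed
- mouse: white computer mouse, 100 by 58 by 34 mm, bystander; origin under its middle
- paperweight: green glass paperweight, 52 mm across, 30 mm high, bystander; origin under its middle
- mug: white mug, 76 mm across, 90 mm high, bystander; origin under its middle
- sandglass: sandglass with wooden ends, 68 mm across, 110 mm high, bystander; origin under its middle
- stapler: red and black stapler, 140 by 36 by 50 mm, bystander; origin under its middle
- succulent: small plant in a white pot, 68 mm across, 100 mm high with its leaves, bystander; origin under its middle
There are look-alikes about, which are no part of the job. There is more than one size of the case; the one meant has the size given above.

How it is judged:
On the way, in this order (a step that is already met when the one before it is completed fails the run):
1. the spectacle case lies on the felt mat, let go (horizontal distance between case and mat below 0.05 m and height (world z) of case below 0.008 m and angle between case's own z axis and vertical below 0.1 rad and contact force between case and the fingers below 0.05 N), for 0.2 s.
2. every pin stands fully home in a hole of the foot plate, let go (((horizontal distance between pin1 and foot_hole0 below 0.006 m and height (world z) of pin1 below 0.011 m and angle between pin1's own z axis and vertical below 0.1 rad) or (horizontal distance between pin1 and foot_hole1 below 0.006 m and height (world z) of pin1 below 0.011 m and angle between pin1's own z axis and vertical below 0.1 rad) or (horizontal distance between pin1 and foot_hole2 below 0.006 m and height (world z) of pin1 below 0.011 m and angle between pin1's own z axis and vertical below 0.1 rad) or (horizontal distance between pin1 and foot_hole3 below 0.006 m and height (world z) of pin1 below 0.011 m and angle between pin1's own z axis and vertical below 0.1 rad)) and ((horizontal distance between pin2 and foot_hole0 below 0.006 m and height (world z) of pin2 below 0.011 m and angle between pin2's own z axis and vertical below 0.1 rad) or (horizontal distance between pin2 and foot_hole1 below 0.006 m and height (world z) of pin2 below 0.011 m and angle between pin2's own z axis and vertical below 0.1 rad) or (horizontal distance between pin2 and foot_hole2 below 0.006 m and height (world z) of pin2 below 0.011 m and angle between pin2's own z axis and vertical below 0.1 rad) or (horizontal distance between pin2 and foot_hole3 below 0.006 m and height (world z) of pin2 below 0.011 m and angle between pin2's own z axis and vertical below 0.1 rad)) and ((horizontal distance between pin3 and foot_hole0 below 0.006 m and height (world z) of pin3 below 0.011 m and angle between pin3's own z axis and vertical below 0.1 rad) or (horizontal distance between pin3 and foot_hole1 below 0.006 m and height (world z) of pin3 below 0.011 m and angle between pin3's own z axis and vertical below 0.1 rad) or (horizontal distance between pin3 and foot_hole2 below 0.006 m and height (world z) of pin3 below 0.011 m and angle between pin3's own z axis and vertical below 0.1 rad) or (horizontal distance between pin3 and foot_hole3 below 0.006 m and height (world z) of pin3 below 0.011 m and angle between pin3's own z axis and vertical below 0.1 rad)) and ((horizontal distance between pin4 and foot_hole0 below 0.006 m and height (world z) of pin4 below 0.011 m and angle between pin4's own z axis and vertical below 0.1 rad) or (horizontal distance between pin4 and foot_hole1 below 0.006 m and height (world z) of pin4 below 0.011 m and angle between pin4's own z axis and vertical below 0.1 rad) or (horizontal distance between pin4 and foot_hole2 below 0.006 m and height (world z) of pin4 below 0.011 m and angle between pin4's own z axis and vertical below 0.1 rad) or (horizontal distance between pin4 and foot_hole3 below 0.006 m and height (world z) of pin4 below 0.011 m and angle between pin4's own z axis and vertical below 0.1 rad)) and contact force between each of pin1, pin2, pin3, pin4 and the fingers below 0.05 N), for 0.2 s.
3. the blue key is pressed (value of joint key_blue above 0.004 m).
4. the yellow key is pressed (value of joint key_yellow above 0.004 m).
5. the green key is pressed (value of joint key_green above 0.004 m).
At the end, for the whole second after the job is handed in: Every pin stands upright in a hole of its own in the foot plate (within 6 mm of the hole's centre, 0.1 rad of vertical, collar within 4 mm of the plate), the spectacle case lies flat on the mat with its middle within 50 mm of the mat's, all at rest, and all keys are up again (((horizontal distance between pin1 and foot_hole0 below 0.006 m and height (world z) of pin1 below 0.011 m and angle between pin1's own z axis and vertical below 0.1 rad) or (horizontal distance between pin1 and foot_hole1 below 0.006 m and height (world z) of pin1 below 0.011 m and angle between pin1's own z axis and vertical below 0.1 rad) or (horizontal distance between pin1 and foot_hole2 below 0.006 m and height (world z) of pin1 below 0.011 m and angle between pin1's own z axis and vertical below 0.1 rad) or (horizontal distance between pin1 and foot_hole3 below 0.006 m and height (world z) of pin1 below 0.011 m and angle between pin1's own z axis and vertical below 0.1 rad)) and ((horizontal distance between pin2 and foot_hole0 below 0.006 m and height (world z) of pin2 below 0.011 m and angle between pin2's own z axis and vertical below 0.1 rad) or (horizontal distance between pin2 and foot_hole1 below 0.006 m and height (world z) of pin2 below 0.011 m and angle between pin2's own z axis and vertical below 0.1 rad) or (horizontal distance between pin2 and foot_hole2 below 0.006 m and height (world z) of pin2 below 0.011 m and angle between pin2's own z axis and vertical below 0.1 rad) or (horizontal distance between pin2 and foot_hole3 below 0.006 m and height (world z) of pin2 below 0.011 m and angle between pin2's own z axis and vertical below 0.1 rad)) and ((horizontal distance between pin3 and foot_hole0 below 0.006 m and height (world z) of pin3 below 0.011 m and angle between pin3's own z axis and vertical below 0.1 rad) or (horizontal distance between pin3 and foot_hole1 below 0.006 m and height (world z) of pin3 below 0.011 m and angle between pin3's own z axis and vertical below 0.1 rad) or (horizontal distance between pin3 and foot_hole2 below 0.006 m and height (world z) of pin3 below 0.011 m and angle between pin3's own z axis and vertical below 0.1 rad) or (horizontal distance between pin3 and foot_hole3 below 0.006 m and height (world z) of pin3 below 0.011 m and angle between pin3's own z axis and vertical below 0.1 rad)) and ((horizontal distance between pin4 and foot_hole0 below 0.006 m and height (world z) of pin4 below 0.011 m and angle between pin4's own z axis and vertical below 0.1 rad) or (horizontal distance between pin4 and foot_hole1 below 0.006 m and height (world z) of pin4 below 0.011 m and angle between pin4's own z axis and vertical below 0.1 rad) or (horizontal distance between pin4 and foot_hole2 below 0.006 m and height (world z) of pin4 below 0.011 m and angle between pin4's own z axis and vertical below 0.1 rad) or (horizontal distance between pin4 and foot_hole3 below 0.006 m and height (world z) of pin4 below 0.011 m and angle between pin4's own z axis and vertical below 0.1 rad)) and horizontal distance between case and mat below 0.05 m and height (world z) of case below 0.008 m and angle between case's own z axis and vertical below 0.1 rad and linear speed of each of case, pin1, pin2, pin3, pin4 below 0.03 m/s and value of joint each of key_blue, key_yellow, key_green, key_red below 0.002 m); the robot touches nothing.
It fails at once if the red key is pressed (value of joint key_red above 0.003 m).
It fails at once if two keys are down at once (value of joint each of key_blue, key_yellow above 0.003 m or value of joint each of key_blue, key_green above 0.003 m or value of joint each of key_blue, key_red above 0.003 m or value of joint each of key_yellow, key_green above 0.003 m or value of joint each of key_yellow, key_red above 0.003 m or value of joint each of key_green, key_red above 0.003 m).
It fails at once if a bystander is moved more than 40 mm or tipped over (distance of any of mouse, paperweight, mug, sandglass, stapler, succulent from where it was at the start of the episode above 0.04 m or angle between any of mouse, paperweight, mug, sandglass, stapler, succulent's own z axis and vertical above 0.5 rad).
Of pin1, pin2, pin3, pin4 only 2 to 4 are there at a start; the rules pass over those that are not, and their reading is None.
At some moment in a run one of case may be knocked a few centimetres aside while the robot is not near it.
Once in a run the grip may slacken for a moment while it holds something.
It also fails if it takes over 210 s, if anything falls off the work surface, if the arm or the gripper's body presses on something with over 40 N, if the wrist force passes 120 N, or if a joint passes its speed limit or range.

## Working session

There is one attempt and no reset: what is moved stays moved. The work goes in short steps, Python scripts to look and compute and a shell command to move; the robot and the scene stay as the last step left them, time stands still between calls to the robot, and variables do not carry over. Pictures are saved under pics/ and viewed, at most 14 in all, crops included, and the job is handed in when it is done.

```bash
mkdir -p pics; ls
cat > h.py <<'E'
from bench import ctrl
import numpy as np, cv2
from scipy.spatial.transform import Rotation as R
def snap(cam,fn=None):
    im,d=ctrl.get_image(cam)
    if fn: cv2.imwrite('pics/'+fn,cv2.cvtColor(im,cv2.COLOR_RGB2BGR))
    return im,d
def cloud(cam,d,m=None):
    m=m or ctrl.camera_model(cam)
    K=np.array(m['intrinsics']);o=np.array(m['orientation'])
    Rm=o if o.shape==(3,3) else R.from_rotvec(o).as_matrix()
    v,u=np.mgrid[:d.shape[0],:d.shape[1]]
    p=np.stack([(u-K[0,2])/K[0,0]*d,(v-K[1,2])/K[1,1]*d,d],-1)
    return p@Rm.T+np.array(m['origin'])
def go(x,y,z,yaw=None):
    """shift in tool mm & turn units to reach world target; yaw = world angle of tool y (mod 180)"""
    s=ctrl.get_state();Rm=R.from_rotvec(s['tool_rot']).as_matrix()
    t=Rm.T@(np.array([x,y,z])-s['position'])*1000
    ty=np.degrees(np.arctan2(Rm[1,1],Rm[0,1]))
    out=dict(shift=t.round(1),tooly=round(ty,1),z=Rm[:,2].round(3))
    if yaw is not None:
        dd=(yaw-ty+90)%180-90; out['turn']=round(-dd/5,2)
    print(out)
E
python3 - <<'E'
from h import *
for c in('scene','top','wrist'):
    snap(c,c+'0.png'); m=ctrl.camera_model(c); print(c,np.round(m['origin'],3),np.round(m['orientation'],3))
s=ctrl.get_state();print(s)
for q in ['case','mat','foot_hole0','foot_hole1','foot_hole2','foot_hole3','pin1','key_blue_top','key_yellow_top','key_green_top','key_red_top','mouse','paperweight','mug','sandglass','stapler','succulent']:
    print(q,[(np.round(r['xyz'],3).tolist(),round(r['confidence'],2)) for r in ctrl.mark_of('top',q)])
E
```

```text
pics
scene [1.23  0.099 0.9  ] [-1.7   -1.922  0.726]
top [0.351 0.017 1.094] [-2.166  2.155 -0.2  ]
wrist [ 0.231 -0.615  0.384] [ 2.26  -1.794 -0.283]
{'time': 0.15, 'joint_positions': array([ 1.35505982,  0.32167035, -0.07010846,  1.45137783,  0.02259668,
        1.3708151 , -0.05690274]), 'qd': array([ 6.57572472e-04, -3.49668528e-03, -4.97059485e-05, -4.20350592e-03,
       -2.11161674e-04, -1.47951230e-03,  4.56326815e-05]), 'joint_torque': array([-5.35510571e-05, -4.91796613e+01, -4.04508077e-01, -3.12877643e+01,
       -6.39586709e-02,  4.05277906e-02,  8.61028684e-05]), 'position': array([ 0.14796487, -0.63253478,  0.24071   ]), 'tool_rot': array([-3.11940988e+00, -3.60131680e-01,  3.84386868e-04]), 'ft_force': array([-0.42034928,  0.73345004, -0.33487121]), 'torque': array([-0.04416619,  0.00560155, -0.03683822]), 'grip_force': 0.0, 'grip_width': 0.9972050799831217}
case [([0.628, 0.182, 0.062], 0.77), ([0.211, 0.338, 0.0], 0.64)]
mat [([0.414, -0.199, -0.001], 0.83), ([0.773, -0.084, 0.001], 0.61), ([0.597, -0.21, 0.014], 0.23)]
foot_hole0 [([0.627, 0.144, 0.061], 0.98), (
[... 414 characters left out ...]
.09, 0.066], 0.89), ([0.625, 0.199, 0.064], 0.63), ([0.619, 0.252, 0.062], 0.61)]
pin1 [([0.605, -0.155, 0.008], 0.62), ([0.591, -0.264, 0.011], 0.54), ([0.599, -0.209, 0.014], 0.48)]
key_blue_top [([0.42, 0.27, 0.055], 0.48), ([0.597, -0.208, 0.013], 0.16)]
key_yellow_top [([0.421, 0.271, 0.054], 0.39)]
key_green_top [([0.418, 0.222, 0.054], 0.55), ([0.628, 0.142, 0.063], 0.55)]
key_red_top [([0.414, 0.177, 0.049], 0.51)]
mouse [([0.449, -0.004, 0.001], 0.94)]
paperweight [([0.608, 0.005, -0.004], 0.61), ([0.624, 0.198, 0.066], 0.2)]
mug [([0.625, -0.471, 0.004], 0.6)]
sandglass [([0.622, 0.474, -0.0], 0.6)]
stapler [([0.793, 0.055, -0.005], 0.63)]
succulent [([0.774, -0.079, 0.001], 0.91)]
```

View pics/top0.png

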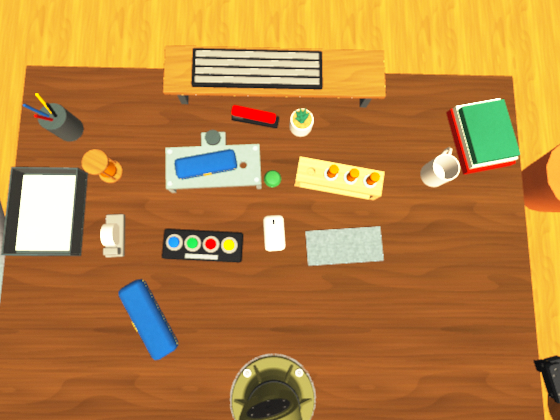

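View pics/scene0.png

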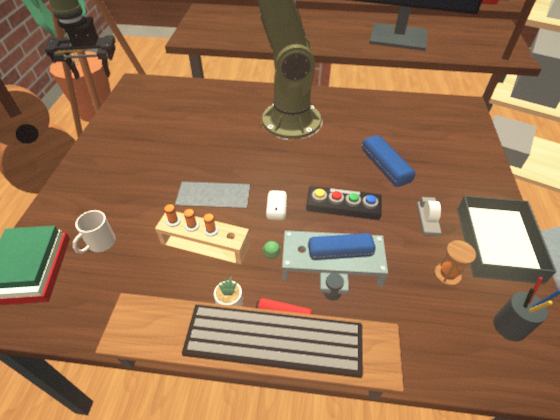

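Candidates for the case, in the top picture: the blue case on the foot plate at (205,163), and the bigger blue look-alike on the desk at (148,320). I choose the one on the plate: it is about 60 px long, or 165 mm. Three pins stand in the rack at (332,171), (352,175) and (373,179). The keys, left to right, are blue (174,242), green, red and yellow (229,245). The mat is at (344,246).

```bash
cat > seg.py <<'E'
from h import *
def rect(P,mask,name):
    q=P[mask][:,:2]; 
    n=len(q)
    if n<5: print(name,n); return
    r=cv2.minAreaRect((q*1000).astype(np.float32)); b=cv2.boxPoints(r)
    e=b[1]-b[0];f=b[2]-b[1]; L=e if np.hypot(*e)>np.hypot(*f) else f
    print(name,n,'c',np.round(r[0],1),'size',np.round(r[1],1),'long-axis',round(float(np.degrees(np.arctan2(L[1],L[0]))%180),1),'z',np.round(np.median(P[mask][:,2])*1000,1),'mean',np.round(q.mean(0)*1000,1))
E
python3 - <<'E'
from seg import *
im,d=snap('top'); P=cloud('top',d); hsv=cv2.cvtColor(im,cv2.COLOR_RGB2HSV); H,S,V=[hsv[...,i].astype(int) for i in range(3)]
X,Y,Z=P[...,0],P[...,1],P[...,2]
near=lambda x,y,r:(np.hypot(X-x,Y-y)<r)&(d>0)
blue=(H>95)&(H<125)&(S>120)
rect(P,blue&near(.628,.182,.13)&(Z>.07),'case');rect(P,blue&near(.628,.182,.13)&(Z>.1),'casetop')
rect(P,blue&near(.211,.338,.15),'big')
plate=near(.627,.17,.19)&(Z>.055)&(Z<.075)&(S<80); k=np.ones((3,3),np.uint8)
rect(P,cv2.morphologyEx(plate.astype(np.uint8),cv2.MORPH_OPEN,k)>0,'plate')
mat=near(.414,-.199,.15)&(S<70)&(Z<.02)
rect(P,cv2.morphologyEx(mat.astype(np.uint8),cv2.MORPH_OPEN,k)>0,'mat')
rk=near(.6,-.19,.2)&(Z>.06)&(Z<.08)&(S<150)
rect(P,cv2.morphologyEx(rk.astype(np.uint8),cv2.MORPH_OPEN,k)>0,'rack')
o=((H<18)&(S>170)&(V>150)&near(.6,-.2,.15)&(Z>.085)).astype(np.uint8)
n,l=cv2.connectedComponents(o)
for i in range(1,n): rect(P,(l==i)&(Z>.115),'pin%d'%i)
kb=near(.417,.25,.14)&(Z>.035)&(Z<.07)
for c,(a,b) in dict(blue=(95,125),green=(45,85),yellow=(20,35)).items(): rect(P,kb&(H>a)&(H<b)&(S>120),c)
rect(P,kb&((H<8)|(H>172))&(S>120),'red')
for c,a in dict(case=(150,130,270,200),).items():
    x0,y0,x1,y1=a; cv2.imwrite('pics/crop.png',cv2.cvtColor(cv2.resize(im[y0:y1,x0:x1],None,fx=5,fy=5),cv2.COLOR_RGB2BGR))
E
```

```text
case 1167 c [622.4 184.6] size [ 51.1 161.1] long-axis 101.3 z 103.5 mean [620.6 184.1]
casetop 986 c [623.3 185.5] size [ 48.7 157.2] long-axis 101.6 z 103.9 mean [623.3 185.7]
big 2209 c [210.8 332.8] size [212.7  69.1] long-axis 31.1 z 50.9 mean [212.2 330.4]
plate 2670 c [648.6 172. ] size [162.7 259.8] long-axis 93.2 z 64.3 mean [628.1 162.6]
mat 2633 c [ 410.3 -205.3] size [100.7 223.1] long-axis 94.0 z 2.6 mean [ 410.2 -203.6]
rack 1674 c [ 600.1 -182. ] size [239.9  71.5] long-axis 80.5 z 69.6 mean [ 596.9 -174.6]
pin1 8 c [ 597.6 -147.4] size [18.2  5.6] long-axis 41.1 z 124.1 mean [ 598.7 -146.2]
pin2 9 c [ 587.7 -199.6] size [12.9  2.1] long-axis 42.8 z 121.9 mean [ 587.7 -199.7]
pin3 13 c [ 579.4 -255. ] size [18.8  5.9] long-axis 36.6 z 123.5 mean [ 579.4 -254.4]
blue 85 c [416.2 271.6] size [24.6 24.6] long-axis 0.9 z 51.5 mean [415.9 271.4]
green 88 c [413.6 222.3] size [24.9 24.7] long-axis 89.1 z 51.5 mean [413.4 221.7]
yellow 97 c [410.4 124. ] size [27.3 27.8] long-axis 179.5 z 51.7 mean [409.2 123.2]
red 94 c [410.1 172.7] size [26.9 27. ] long-axis 92.2 z 51.1 mean [411.1 172.2]
```

View pics/crop.png

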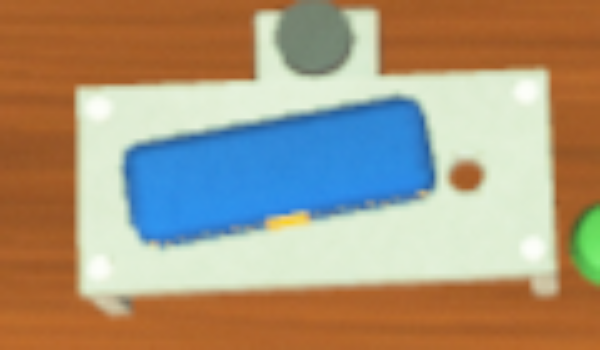

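The crop shows the smaller blue case with its brass seam lying on the plate. One hole is visible at crop (466,176), and the dark stub is behind the case at crop (315,38). This matches the 165x56 case.

```bash
python3 -c "
from h import *
go(.623,.185,.24,11.5)"
```

```text
{'shift': array([ 648.8, -688.3,    1.5]), 'tooly': np.float64(-76.8), 'z': array([-0., -0., -1.]), 'turn': np.float64(-17.67)}
```

```bash
P='[{"tx":407,"ty":-195,"turn":-10},{"tx":407,"ty":-195,"turn":-10},{"tx":407,"ty":-195,"turn":-10},{"tx":407,"ty":-195,"turn":-10},{"tx":407,"ty":-195,"turn":-10}]'; python3 -m crank '[{"tx":407,"ty":-195,"turn":-10},{"tx":407,"ty":-195,"turn":-10},{"tx":407,"ty":-195,"turn":-10},{"tx":407,"ty":-195,"turn":-10},{"tx":407,"ty":-195,"turn":-10}]' 87 30; python3 -c "
from h import *
go(.623,.185,.24,11.5)"
```

```text
{'shift': array([ 648.8, -688.3,    1.5]), 'tooly': np.float64(-76.8), 'z': array([-0., -0., -1.]), 'turn': np.float64(-17.67)}$[0]: bad value
```

```bash
python3 -m crank '[{"tx":407,"ty":-195,"tz":0,"turn":-10},{"tx":407,"ty":-195,"tz":0,"turn":-10},{"tx":407,"ty":-195,"tz":0,"turn":-10},{"tx":407,"ty":-195,"tz":0,"turn":-10},{"tx":407,"ty":-195,"tz":0,"turn":-10}]' 87 30; python3 -c "
from h import *
go(.623,.185,.24,11.5)"
```

```text
time: 1.68
position: [0.3931, -0.4359, 0.2419]
tool_rot: [2.672, 1.651, -0.0]
ft_force: [0.6, -0.4, -1.1]
grip_width: 0.999
grip_force: 0.0
{'shift': array([658.2, -72.2,   1.4]), 'tooly': np.float64(-26.6), 'z': array([ 0.   , -0.001, -1.   ]), 'turn': np.float64(-7.62)}
```

```bash
python3 -m crank '[{"tx":658,"ty":-72,"tz":1,"turn":-7.6},{"tx":658,"ty":-72,"tz":1,"turn":-7.6},{"tx":658,"ty":-72,"tz":1,"turn":-7.6},{"tx":658,"ty":-72,"tz":1,"turn":-7.6},{"tx":658,"ty":-72,"tz":1,"turn":-7.6}]'|head -2; python3 -c "
from h import *
go(.623,.185,.24,11.5)"
```

```text
time: 2.3
position: [0.5021, -0.1429, 0.2415]
{'shift': array([298.2, 182.3,   1.2]), 'tooly': np.float64(11.2), 'z': array([ 0.001, -0.001, -1.   ]), 'turn': np.float64(-0.06)}
```

```bash
python3 -m crank '[{"tx":298,"ty":182,"tz":1,"turn":0},{"tx":298,"ty":182,"tz":1,"turn":0},{"tx":298,"ty":182,"tz":1,"turn":0},{"tx":298,"ty":182,"tz":1,"turn":0},{"tx":298,"ty":182,"tz":1,"turn":0}]'|head -2; python3 -c "
from h import *
go(.623,.185,.17,11.5)"
```

```text
time: 2.92
position: [0.6105, 0.1498, 0.2404]
{'shift': array([32.2, 19. , 70.4]), 'tooly': np.float64(11.1), 'z': array([ 0.001, -0.   , -1.   ]), 'turn': np.float64(-0.08)}
```

```bash
python3 -m crank '[{"tx":32,"ty":19,"tz":0,"turn":0},{"tx":32,"ty":19,"tz":0,"turn":0},{"tx":32,"ty":19,"tz":0,"turn":0}]'|head -2
python3 - <<'E'
from seg import *
m=ctrl.camera_model('wrist'); im,d=snap('wrist','w1.png'); P=cloud('wrist',d,m); hsv=cv2.cvtColor(im,cv2.COLOR_RGB2HSV); H,S,V=[hsv[...,i].astype(int) for i in range(3)]
b=(H>95)&(H<125)&(S>120)&(d>0)
rect(P,b&(P[...,2]>.07),'case');rect(P,b&(P[...,2]>.1),'casetop')
print(P[b].min(0),P[b].max(0))
go(.623,.185,.089,11.5)
E
```

```text
time: 3.3
position: [0.6222, 0.1825, 0.2399]
case 9708 c [626.5 186.6] size [ 53.  159.5] long-axis 101.5 z 104.7 mean [624.9 194. ]
casetop 9291 c [626.7 186.1] size [ 50.8 158.6] long-axis 101.4 z 104.7 mean [625.2 193.3]
[0.40504311 0.1052481  0.04393477] [0.66490372 0.28638075 0.10773949]
{'shift': array([  3.3,   1.3, 151. ]), 'tooly': np.float64(11.1), 'z': array([-0.   , -0.001, -1.   ]), 'turn': np.float64(-0.09)}
```

View pics/w1.png

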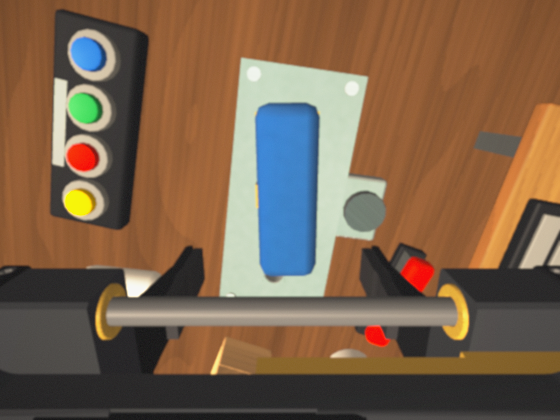

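The wrist view shows the case at (287,188) with free space on both sides for the fingers. I descend and grip.

```bash
python3 -m crank '[{"tx":4,"ty":3,"tz":60,"turn":0},{"tx":4,"ty":3,"tz":110,"turn":0},{"tx":4,"ty":3,"tz":140,"turn":0},{"tx":4,"ty":3,"tz":151,"turn":0},{"tx":4,"ty":3,"tz":151,"turn":0}]'; python3 -m crank '[{"tx":0,"ty":0,"tz":0,"turn":0},{"tx":0,"ty":0,"tz":0,"turn":0},{"tx":0,"ty":0,"tz":0,"turn":0},{"tx":0,"ty":0,"tz":0,"turn":0}]' 40 30;python3 -m crank '[{"tx":0,"ty":0,"tz":-40,"turn":0},{"tx":0,"ty":0,"tz":-90,"turn":0},{"tx":0,"ty":0,"tz":-110,"turn":0}]'; python3 -c "
from h import *
go(.410,-.204,.2,4)"
```

```text
time: 3.98
position: [0.6247, 0.1868, 0.0895]
tool_rot: [1.997, 2.425, -0.001]
ft_force: [0.6, -0.8, -0.7]
grip_width: 1.0
grip_force: 0.0
time: 4.47
position: [0.6247, 0.1882, 0.0896]
tool_rot: [1.994, 2.427, 0.001]
ft_force: [-0.4, -0.1, 1.8]
grip_width: 0.641
grip_force: 30.0
time: 4.85
position: [0.6253, 0.1889, 0.2021]
tool_rot: [1.993, 2.426, 0.005]
ft_force: [1.1, 0.5, -1.7]
grip_width: 0.645
grip_force: 30.0
{'shift': array([-343.7, -287.4,    0.8]), 'tooly': np.float64(11.2), 'z': array([ 0.004,  0.001, -1.   ]), 'turn': np.float64(1.44)}
```

```bash
python3 -m crank '[{"tx":-38,"ty":-32,"tz":0,"turn":0.5},{"tx":-86,"ty":-72,"tz":0,"turn":1.4},{"tx":-134,"ty":-112,"tz":0,"turn":1.4},{"tx":-182,"ty":-152,"tz":0,"turn":1.4},{"tx":-228,"ty":-191,"tz":0,"turn":1.4}]' - 50; python3 -c "
from h import *
go(.410,-.204,.2,4)"
```

```text
time: 5.48
position: [0.4792, -0.0746, 0.1982]
tool_rot: [-2.14, -2.299, 0.002]
ft_force: [0.2, -1.1, -0.7]
grip_width: 0.641
grip_force: 50.0
{'shift': array([-124.1,  -78.3,   -1.7]), 'tooly': np.float64(4.1), 'z': array([-0.001, -0.   , -1.   ]), 'turn': np.float64(0.02)}
```

```bash
python3 -m crank '[{"tx":-48,"ty":-30,"tz":0,"turn":0},{"tx":-95,"ty":-60,"tz":0,"turn":0},{"tx":-124,"ty":-78,"tz":10,"turn":0},{"tx":-124,"ty":-78,"tz":60,"turn":0},{"tx":-124,"ty":-78,"tz":110,"turn":0}]'; python3 -c "
from h import *
go(.410,-.204,.029,4)"
```

```text
time: 6.1
position: [0.4116, -0.2027, 0.0876]
tool_rot: [2.141, 2.298, -0.001]
ft_force: [-0.8, -0.8, -1.9]
grip_width: 0.644
grip_force: 50.0
{'shift': array([-1.2, -1.6, 58.6]), 'tooly': np.float64(4.1), 'z': array([ 0.   , -0.001, -1.   ]), 'turn': np.float64(0.01)}
```

```bash
python3 -m crank '[{"tx":-1,"ty":-1,"tz":35,"turn":0},{"tx":-1,"ty":-1,"tz":52,"turn":0},{"tx":-1,"ty":-1,"tz":58.5,"turn":0},{"tx":-1,"ty":-1,"tz":58.5,"turn":0}]';python3 -m crank '[{"tx":0,"ty":0,"tz":0,"turn":0},{"tx":0,"ty":0,"tz":0,"turn":0},{"tx":0,"ty":0,"tz":-5,"turn":0},{"tx":0,"ty":0,"tz":-60,"turn":0},{"tx":0,"ty":0,"tz":-120,"turn":0}]' 87;python3 -m crank '[{"tx":0,"ty":0,"tz":-60,"turn":0},{"tx":0,"ty":0,"tz":-100,"turn":0},{"tx":0,"ty":0,"tz":-100,"turn":0}]'|head -2;  python3 - <<'E'
from seg import *
m=ctrl.camera_model('wrist'); im,d=snap('wrist','w2.png'); P=cloud('wrist',d,m); hsv=cv2.cvtColor(im,cv2.COLOR_RGB2HSV); H,S,V=[hsv[...,i].astype(int) for i in range(3)]
b=(H>95)&(H<125)&(S>120)&(d>0)
rect(P,b&(P[...,2]>.035),'case')
im,d=snap('top','top1.png'); P=cloud('top',d); hsv=cv2.cvtColor(im,cv2.COLOR_RGB2HSV); H,S,V=[hsv[...,i].astype(int) for i in range(3)]
X,Y,Z=P[...,0],P[...,1],P[...,2]
for dx in (0,):
    hole=(np.abs(X-.627)<.03)&(np.abs(Y-.171)<.12)&((Z<.055)|(S>60))&(d>0)
    n,l=cv2.connectedComponents(hole.astype(np.uint8))
    for i in range(1,n):
        if (l==i).sum()>5: 
            v,u=np.nonzero(l==i); print('hole px',u.mean(),v.mean(),(l==i).sum())
            # ray to z=.065
            mm=ctrl.camera_model('top');K=np.array(mm['intrinsics']);Rm=R.from_rotvec(mm['orientation']).as_matrix()
            r=Rm@np.array([(u.mean()-K[0,2])/K[0,0],(v.mean()-K[1,2])/K[1,1],1]);o=np.array(mm['origin']);print((o+r*(.065-o[2])/r[2]).round(4))
print([(np.round(r['xyz'],4).tolist(),round(r['confidence'],2)) for r in ctrl.mark_of('top','foot_hole0')])
print([(np.round(r['xyz'],4).tolist(),round(r['confidence'],2)) for r in ctrl.mark_of('top','pin1')])
E
```

```text
time: 6.6
position: [0.412, -0.2032, 0.0312]
tool_rot: [2.139, 2.3, 0.0]
ft_force: [-0.3, 0.2, -0.7]
grip_width: 0.639
grip_force: 50.0
time: 7.22
position: [0.4109, -0.2026, 0.152]
tool_rot: [-2.138, -2.3, -0.0]
ft_force: [0.7, -1.6, 0.1]
grip_width: 0.987
grip_force: 0.0
time: 7.6
position: [0.4133, -0.2038, 0.2548]
case 6180 c [ 412.7 -204.7] size [ 52.8 158.7] long-axis 94.5 z 42.7 mean [ 412.3 -199. ]
hole px 202.86486486486487 166.2972972972973 37
[0.6229 0.1965 0.065 ]
hole px 222.75 165.325 40
[0.6263 0.1419 0.065 ]
hole px 242.64864864864865 164.67567567567568 37
[0.6289 0.0871 0.065 ]
hole px 182.76315789473685 167.07894736842104 38
[0.62   0.2514 0.065 ]
[([0.6235, 0.2524, 0.0608], 0.69), ([0.6231, 0.1995, 0.0666], 0.67), ([0.5952, -0.2083, 0.012], 0.65), ([0.6293, 0.1468, 0.0621], 0.64), ([0.6316, 0.0914, 0.0651], 0.63)]
[([0.5889, -0.2625, 0.0142], 0.63), ([0.5975, -0.2079, 0.0126], 0.51), ([0.6048, -0.154, 0.0116], 0.45), ([0.4126, -0.1981, 0.0001], 0.19)]
```

View pics/top1.png

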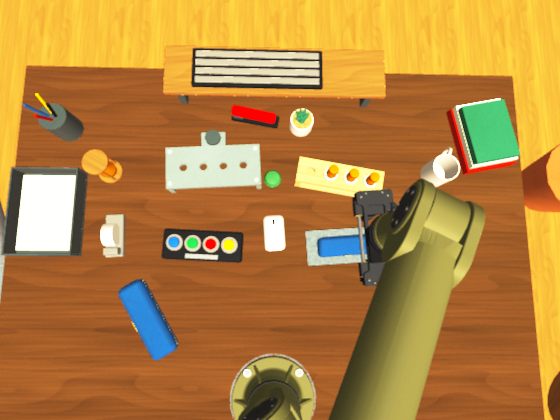

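The case lies on the mat at (342,246). The plate's four holes are free at (183,167), (203,166), (223,165) and (243,165). Three pins are in the rack at (332,171), (352,174) and (373,178). I go above the rack for a closer look.

```bash
python3 -c "
from h import *
go(.592,-.225,.25,-9.5)"
```

```text
{'shift': array([-35.5, 179.3,  -1. ]), 'tooly': np.float64(4.2), 'z': array([-0.002,  0.001, -1.   ]), 'turn': np.float64(2.74)}
```

```bash
python3 -m crank '[{"tx":-12,"ty":60,"tz":0,"turn":1},{"tx":-24,"ty":120,"tz":0,"turn":2.7},{"tx":-35,"ty":179,"tz":0,"turn":2.7},{"tx":-35,"ty":179,"tz":0,"turn":2.7},{"tx":-35,"ty":179,"tz":0,"turn":2.7}]'|head -3
cat > pins.py <<'E'
from seg import *
def ray(m,u,v,z):
    K=np.array(m['intrinsics']);Rm=R.from_rotvec(m['orientation']).as_matrix();o=np.array(m['origin'])
    r=Rm@np.array([(u-K[0,2])/K[0,0],(v-K[1,2])/K[1,1],1]);return o+r*(z-o[2])/r[2]
def pins(fn=None,cam='wrist'):
    m=ctrl.camera_model(cam); im,d=snap(cam,fn); P=cloud(cam,d,m); hsv=cv2.cvtColor(im,cv2.COLOR_RGB2HSV); H,S,V=[hsv[...,i].astype(int) for i in range(3)]
    Z=P[...,2];o=((H<20)&(S>150)&(Z>.06)&(d>0)).astype(np.uint8)
    n,l=cv2.connectedComponents(o)
    for i in range(1,n):
        a=l==i
        if a.sum()<150: continue
        zt=np.percentile(Z[a],95); t=a&(Z>zt-.006)
        rect(P,t,'pin top px %s'%np.argwhere(a).mean(0)[::-1].round()); 
        c,r=cv2.minEnclosingCircle((P[t][:,:2]*1000).astype(np.float32)); print('  circ',np.round(c,1),round(r,1),'ztop',round(zt*1000,1))
def holes(fn=None,cam='wrist'):
    m=ctrl.camera_model(cam); im,d=snap(cam,fn); P=cloud(cam,d,m)
    hsv=cv2.cvtColor(im,cv2.COLOR_RGB2HSV);S=hsv[...,1].astype(int);Z=P[...,2]
    pl=((Z>.058)&(Z<.072)&(d>0)&(S<80)).astype(np.uint8)
    cs,hi=cv2.findContours(pl,cv2.RETR_CCOMP,cv2.CHAIN_APPROX_NONE)
    for c,h in zip(cs,hi[0]):
        if h[3]>=0 and cv2.contourArea(c)>60:
            (u,v),(a,b),_=cv2.fitEllipse(c); print('hole px',round(u),round(v),'xyz',(ray(m,u,v,.065)*1000).round(1),'px dia',round(a,1),round(b,1))
        elif h[3]<0 and cv2.contourArea(c)>5000:
            mk=np.zeros_like(pl);cv2.drawContours(mk,[c],-1,1,-1);rect(P,(mk>0)&(pl>0),'plate')
E
python3 -c "
from pins import *
pins('w3.png');go(.592,-.225,.25,-9.5)"
```

```text
time: 8.43
position: [0.5916, -0.2243, 0.2486]
tool_rot: [-2.391, -2.032, 0.002]
pin top px [543. 130.] 5604 c [ 830.7 -205. ] size [ 27.7 213.1] long-axis 94.4 z 99.1 mean [ 833.1 -210.1]
  circ [ 838.3 -204.5] 106.7 ztop 100.3
pin top px [287. 122.] 744 c [ 607.1 -155.9] size [24.2 24.4] long-axis 127.0 z 128.0 mean [ 607.8 -155.9]
  circ [ 607.  -156.4] 12.6 ztop 129.3
pin top px [286. 184.] 639 c [ 598.6 -208.9] size [23.5 25.3] long-axis 156.7 z 128.0 mean [ 598.7 -208.5]
  circ [ 598.  -209.9] 13.2 ztop 129.0
pin top px [285. 241.] 582 c [ 588.6 -263.5] size [24.9 25.7] long-axis 118.5 z 127.9 mean [ 588.9 -262.6]
  circ [ 588.1 -263.8] 13.1 ztop 129.0
pin top px [107. 311.] 522 c [ 550.  -189.3] size [16.6  2.8] long-axis 78.2 z 318.8 mean [ 550.2 -188.2]
  circ [ 550.2 -189.3] 8.3 ztop 321.0
pin top px [455. 309.] 432 c [ 644.2 -205. ] size [16.2  2.3] long-axis 81.9 z 317.9 mean [ 644.2 -203.5]
  circ [ 644.4 -205. ] 8.1 ztop 320.4
pin top px [414. 364.] 4452 c [ 627.7 -207.3] size [ 3.4 76.6] long-axis 170.7 z 328.1 mean [ 627.3 -207.3]
  circ [ 627.7 -207.5] 38.3 ztop 330.7
{'shift': array([-0.3,  0.7, -0.1]), 'tooly': np.float64(-9.3), 'z': array([-0.002,  0.   , -1.   ]), 'turn': np.float64(0.04)}
```

View pics/w3.png

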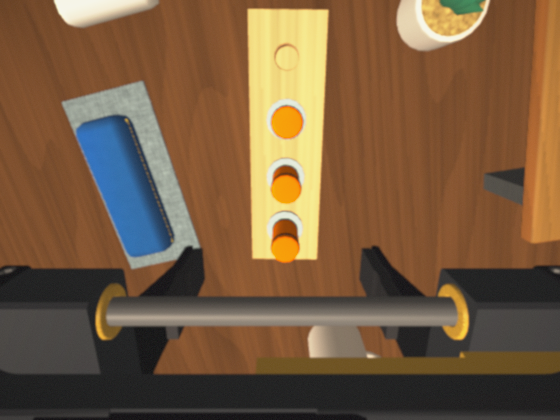

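Three orange pins stand at (287,122), (286,184) and (285,241). The fourth rack hole, at (287,57), is empty. I take the nearest pin first.

```bash
python3 -c "
from h import *
go(.5885,-.2633,.104,-10)"
```

```text
{'shift': array([-38.7,   3.7, 145.9]), 'tooly': np.float64(-9.3), 'z': array([-0.002,  0.   , -1.   ]), 'turn': np.float64(0.14)}
```

```bash
python3 -m crank '[{"tx":-38.7,"ty":3.5,"tz":20,"turn":0.1},{"tx":-38.7,"ty":3.5,"tz":70,"turn":0.1},{"tx":-38.7,"ty":3.5,"tz":120,"turn":0.1},{"tx":-38.7,"ty":3.5,"tz":145,"turn":0.1},{"tx":-38.7,"ty":3.5,"tz":145,"turn":0.1}]'|head -2;python3 -m crank '[{"tx":0,"ty":0,"tz":0,"turn":0},{"tx":0,"ty":0,"tz":0,"turn":0},{"tx":0,"ty":0,"tz":0,"turn":0},{"tx":0,"ty":0,"tz":0,"turn":0},{"tx":0,"ty":0,"tz":0,"turn":0}]' 15 40;python3 -m crank '[{"tx":0,"ty":0,"tz":-35,"turn":0},{"tx":0,"ty":0,"tz":-70,"turn":0},{"tx":0,"ty":0,"tz":-105,"turn":0},{"tx":0,"ty":0,"tz":-105,"turn":0}]'; python3 -c "
from h import *
go(.62,.2514,.21,3)"
```

```text
time: 9.1
position: [0.587, -0.2638, 0.1047]
time: 9.72
position: [0.5897, -0.2637, 0.1058]
tool_rot: [2.404, 2.023, -0.0]
ft_force: [0.9, 0.5, 0.2]
grip_width: 0.517
grip_force: 0.0
time: 10.22
position: [0.5915, -0.264, 0.2142]
tool_rot: [2.399, 2.02, 0.004]
ft_force: [-0.1, -1.0, -0.6]
grip_width: 0.182
grip_force: 0.0
{'shift': array([512.7, -59.9,   3. ]), 'tooly': np.float64(-9.8), 'z': array([ 0.005, -0.003, -1.   ]), 'turn': np.float64(-2.57)}
```

The fingers had not finished closing before the lift. I reopen them and look again.

```bash
python3 -m crank '[{"tx":-5,"ty":0,"tz":-36,"turn":0},{"tx":-5,"ty":0,"tz":-36,"turn":0},{"tx":-5,"ty":0,"tz":-36,"turn":0},{"tx":-5,"ty":0,"tz":-36,"turn":0}]' 60 40|head -2; python3 -c "
from pins import *
pins('w4.png');go(.5885,-.2633,.104,-10)"
```

```text
time: 10.72
position: [0.5881, -0.2682, 0.2449]
pin top px [547. 106.] 3049 c [ 832.1 -228.1] size [ 17.7 164.6] long-axis 90.7 z 98.8 mean [ 829.4 -235.5]
  circ [ 833.  -228.1] 82.6 ztop 100.1
pin top px [284.  62.] 598 c [ 607.2 -156.1] size [24.5 25.7] long-axis 96.2 z 127.8 mean [ 610.2 -156.7]
  circ [ 607.1 -156.1] 13.2 ztop 129.1
pin top px [285. 135.] 479 c [ 598.7 -209.9] size [22.3 25.2] long-axis 93.7 z 127.8 mean [ 601.4 -209.8]
  circ [ 597.8 -210.3] 13.0 ztop 129.1
pin top px [282. 195.] 489 c [ 590.8 -262. ] size [19.5 25.9] long-axis 132.0 z 127.8 mean [ 591.1 -261.3]
  circ [ 589.1 -263.6] 13.0 ztop 128.9
pin top px [178. 311.] 339 c [ 565.9 -236.1] size [16.1  1.8] long-axis 79.2 z 315.3 mean [ 566.3 -234.7]
  circ [ 565.7 -236. ] 8.0 ztop 317.3
pin top px [384. 307.] 251 c [ 621.7 -245.8] size [15.4  2. ] long-axis 81.3 z 313.9 mean [ 621.8 -244.1]
  circ [ 621.7 -245.8] 7.7 ztop 316.9
pin top px [354. 364.] 5116 c [ 608.3 -248.7] size [ 3.5 83.5] long-axis 169.9 z 324.5 mean [ 609.5 -249. ]
  circ [ 608.1 -250. ] 41.8 ztop 327.0
{'shift': array([  4.9,  -0.3, 141.2]), 'tooly': np.float64(-9.8), 'z': array([-0.002,  0.001, -1.   ]), 'turn': np.float64(0.04)}
```

View pics/w4.png

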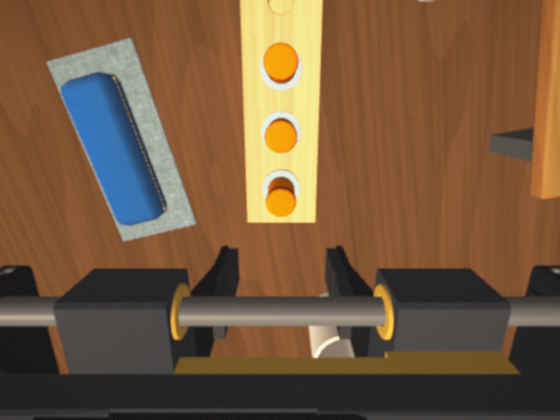

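The pins are undisturbed, with the nearest at (282,200). I try again with the fingers preset to 60 mm and longer closing.

```bash
python3 -m crank '[{"tx":5,"ty":0,"tz":30,"turn":0},{"tx":5,"ty":0,"tz":80,"turn":0},{"tx":5,"ty":0,"tz":125,"turn":0},{"tx":5,"ty":0,"tz":141,"turn":0},{"tx":5,"ty":0,"tz":141,"turn":0}]'|head -2;python3 -m crank '[{"tx":0,"ty":0,"tz":0,"turn":0},{"tx":0,"ty":0,"tz":0,"turn":0},{"tx":0,"ty":0,"tz":0,"turn":0},{"tx":0,"ty":0,"tz":0,"turn":0},{"tx":0,"ty":0,"tz":0,"turn":0}]' 15 40;python3 -m crank '[{"tx":0,"ty":0,"tz":0,"turn":0},{"tx":0,"ty":0,"tz":0,"turn":0}]'; python3 -c "
from h import *
go(.62,.2514,.21,3)"
```

```text
time: 11.4
position: [0.5892, -0.2634, 0.1049]
time: 12.02
position: [0.5896, -0.2638, 0.1061]
tool_rot: [2.404, 2.023, -0.001]
ft_force: [-1.1, 0.4, 3.5]
grip_width: 0.294
grip_force: 40.0
time: 12.28
position: [0.5896, -0.2638, 0.1061]
tool_rot: [2.404, 2.023, -0.001]
ft_force: [-1.8, 0.6, 4.6]
grip_width: 0.285
grip_force: 40.0
{'shift': array([ 512.8,  -58.1, -104.1]), 'tooly': np.float64(-9.8), 'z': array([-0., -0., -1.]), 'turn': np.float64(-2.57)}
```

```bash
python3 -m crank '[{"tx":0,"ty":0,"tz":-40,"turn":0},{"tx":0,"ty":0,"tz":-90,"turn":0},{"tx":0,"ty":0,"tz":-140,"turn":0},{"tx":40,"ty":-5,"tz":-145,"turn":-0.5},{"tx":90,"ty":-10,"tz":-145,"turn":-1.5}]';python3 -c "
from h import *
go(.62,.2514,.25,3)"
```

```text
time: 12.9
position: [0.5952, -0.1727, 0.2504]
tool_rot: [2.265, 2.176, 0.001]
ft_force: [0.9, -0.1, -2.5]
grip_width: 0.292
grip_force: 40.6
{'shift': array([4.248e+02, 7.700e+00, 4.000e-01]), 'tooly': np.float64(-2.3), 'z': array([ 0.001, -0.   , -1.   ]), 'turn': np.float64(-1.06)}
```

```bash
python3 -m crank '[{"tx":55,"ty":1,"tz":0,"turn":-0.5},{"tx":110,"ty":2,"tz":0,"turn":-1},{"tx":165,"ty":3,"tz":0,"turn":-1},{"tx":220,"ty":4,"tz":0,"turn":-1},{"tx":260,"ty":5,"tz":0,"turn":-1}]';python3 -m crank '[{"tx":0,"ty":0,"tz":0,"turn":0},{"tx":0,"ty":0,"tz":0,"turn":0}]'|head -2; python3 -c "
from pins import *
holes('w5.png')
go(.62,.2514,.25,3)"
```

```text
time: 13.52
position: [0.6093, 0.0908, 0.2494]
tool_rot: [-2.163, -2.276, 0.0]
ft_force: [-0.2, -0.1, -1.3]
grip_width: 0.293
grip_force: 40.0
time: 13.78
position: [0.6102, 0.0862, 0.2494]
plate 25683 c [629.6 148.4] size [116.7 219.3] long-axis 93.3 z 65.2 mean [629.  160.9]
hole px 303 187 xyz [632.5  88.1  65. ] px dia 17.9 20.3
hole px 303 133 xyz [629.4 142.3  65. ] px dia 20.9 21.4
hole px 304 74 xyz [626.3 196.5  65. ] px dia 22.1 23.7
{'shift': array([165.6,  17.1,  -0.6]), 'tooly': np.float64(2.6), 'z': array([-0.001, -0.001, -1.   ]), 'turn': np.float64(-0.08)}
```

View pics/w5.png

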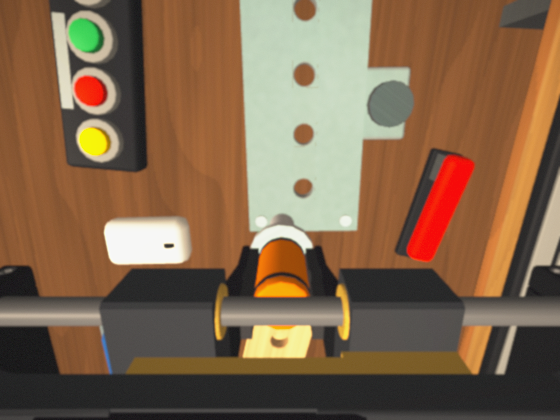

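The wrist view shows plate holes at (303,187), (303,133), (304,74) and (304,8), with the held pin at (282,250). I fill the far hole first.

```bash
python3 -c "
from h import *
go(.6225,.251,.17,3.2)";python3 -m crank '[{"tx":55,"ty":6,"tz":0,"turn":-0.1},{"tx":110,"ty":12,"tz":0,"turn":-0.1},{"tx":150,"ty":18,"tz":0,"turn":-0.1},{"tx":165,"ty":19.5,"tz":20,"turn":-0.1},{"tx":165,"ty":19.5,"tz":60,"turn":-0.1}]'; python3 -m crank '[{"tx":0,"ty":0,"tz":0,"turn":0},{"tx":0,"ty":0,"tz":0,"turn":0}]'|head -2;python3 -c "
from h import *
go(.6225,.251,.17,3.2)"
```

```text
{'shift': array([165.2,  19.7,  79.4]), 'tooly': np.float64(2.6), 'z': array([-0.001, -0.001, -1.   ]), 'turn': np.float64(-0.12)}
time: 14.45
position: [0.6234, 0.2523, 0.1903]
tool_rot: [2.158, 2.281, 0.003]
ft_force: [-0.2, -1.2, -1.9]
grip_width: 0.288
grip_force: 40.0
time: 14.7
position: [0.6234, 0.2502, 0.1911]
{'shift': array([ 0.9, -0.9, 21.1]), 'tooly': np.float64(3.0), 'z': array([ 0.   , -0.001, -1.   ]), 'turn': np.float64(-0.04)}
```

```bash
python3 -m crank '[{"tx":0.5,"ty":-0.5,"tz":20,"turn":0},{"tx":0.5,"ty":-0.5,"tz":28,"turn":0},{"tx":0.5,"ty":-0.5,"tz":36,"turn":0},{"tx":0.5,"ty":-0.5,"tz":42,"turn":0}]'
```

```text
time: 15.2
position: [0.622, 0.2524, 0.1481]
tool_rot: [-2.159, -2.282, 0.0]
ft_force: [0.3, -0.4, -1.8]
grip_width: 0.287
grip_force: 40.0
```

```bash
python3 -m crank '[{"tx":0,"ty":0,"tz":12,"turn":0},{"tx":0,"ty":0,"tz":24,"turn":0},{"tx":0,"ty":0,"tz":36,"turn":0},{"tx":0,"ty":0,"tz":44,"turn":0},{"tx":0,"ty":0,"tz":48,"turn":0}]'
```

```text
time: 15.82
position: [0.6219, 0.2524, 0.1011]
tool_rot: [2.159, 2.282, -0.001]
ft_force: [-5.1, -2.9, 13.8]
grip_width: 0.29
grip_force: 40.0
```

```bash
python3 -m crank '[{"tx":0,"ty":0,"tz":0,"turn":0},{"tx":0,"ty":0,"tz":0,"turn":0},{"tx":0,"ty":0,"tz":0,"turn":0},{"tx":0,"ty":0,"tz":-40,"turn":0},{"tx":0,"ty":0,"tz":-100,"turn":0}]' 60;  python3 -m crank '[{"tx":-60,"ty":0,"tz":-50,"turn":0},{"tx":-120,"ty":0,"tz":-50,"turn":0},{"tx":-180,"ty":0,"tz":-50,"turn":1},{"tx":-240,"ty":0,"tz":-50,"turn":2},{"tx":-300,"ty":0,"tz":-50,"turn":2}]'; python3 -c "
from pins import *
go(.5975,-.2096,.25,-10)"
```

```text
time: 16.45
position: [0.621, 0.2515, 0.1996]
tool_rot: [-2.158, -2.281, 0.006]
ft_force: [1.7, -0.7, -0.1]
grip_width: 0.675
grip_force: 0.0
time: 17.08
position: [0.6384, -0.0465, 0.2511]
tool_rot: [2.35, 2.083, 0.001]
ft_force: [0.7, 0.5, 0.2]
grip_width: 0.688
grip_force: 0.0
{'shift': array([-166.8,  -21.1,    1.2]), 'tooly': np.float64(-6.9), 'z': array([ 0.001, -0.001, -1.   ]), 'turn': np.float64(0.62)}
```

```bash
python3 -m crank '[{"tx":-58,"ty":-7,"tz":0,"turn":0.3},{"tx":-116,"ty":-14,"tz":0,"turn":0.6},{"tx":-160,"ty":-20,"tz":10,"turn":0.6},{"tx":-166.5,"ty":-21,"tz":55,"turn":0.6},{"tx":-166.5,"ty":-21,"tz":80,"turn":0.6}]'|head -2;  python3 -m crank '[{"tx":0,"ty":0,"tz":0,"turn":0},{"tx":0,"ty":0,"tz":0,"turn":0}]'|head -2;python3 -c "
from pins import *
go(.598,-.2095,.106,-10)"
```

```text
time: 17.7
position: [0.5963, -0.209, 0.1685]
time: 17.95
position: [0.5987, -0.207, 0.1721]
{'shift': array([-2.5, -0.4, 66.1]), 'tooly': np.float64(-9.8), 'z': array([ 0.002, -0.001, -1.   ]), 'turn': np.float64(0.04)}
```

```bash
python3 -m crank '[{"tx":-1.5,"ty":0,"tz":30,"turn":0},{"tx":-1.5,"ty":0,"tz":55,"turn":0},{"tx":-1.5,"ty":0,"tz":65,"turn":0},{"tx":-1.5,"ty":0,"tz":65,"turn":0}]'|head -2;  python3 -m crank '[{"tx":0,"ty":0,"tz":0,"turn":0},{"tx":0,"ty":0,"tz":0,"turn":0},{"tx":0,"ty":0,"tz":0,"turn":0},{"tx":0,"ty":0,"tz":0,"turn":0},{"tx":0,"ty":0,"tz":0,"turn":0}]' 15 40|head -2;python3 -m crank '[{"tx":0,"ty":0,"tz":0,"turn":0},{"tx":0,"ty":0,"tz":0,"turn":0}]'
```

```text
time: 18.45
position: [0.598, -0.2086, 0.1064]
time: 19.08
position: [0.5976, -0.2088, 0.1059]
time: 19.32
position: [0.5976, -0.2088, 0.1059]
tool_rot: [2.404, 2.023, -0.0]
ft_force: [-1.2, 1.2, 1.8]
grip_width: 0.289
grip_force: 40.0
```

```bash
python3 -m crank '[{"tx":0,"ty":0,"tz":-40,"turn":0},{"tx":0,"ty":0,"tz":-90,"turn":0},{"tx":0,"ty":0,"tz":-140,"turn":0},{"tx":40,"ty":-5,"tz":-145,"turn":-0.5},{"tx":90,"ty":-10,"tz":-145,"turn":-1.5}]'|tail -2;python3 -c "
from h import *
go(.6252,.197,.25,3.2)"
```

```text
grip_width: 0.287
grip_force: 40.0
{'shift': array([315.5,   9.5,   0.5]), 'tooly': np.float64(-2.3), 'z': array([ 0., -0., -1.]), 'turn': np.float64(-1.1)}
```

```bash
python3 -m crank '[{"tx":60,"ty":2,"tz":0,"turn":-0.5},{"tx":120,"ty":4,"tz":0,"turn":-1.1},{"tx":180,"ty":6,"tz":0,"turn":-1.1},{"tx":240,"ty":8,"tz":0,"turn":-1.1},{"tx":295,"ty":9,"tz":0,"turn":-1.1}]'|tail -2;python3 -m crank '[{"tx":20,"ty":0.5,"tz":0,"turn":0},{"tx":20,"ty":0.5,"tz":30,"turn":0},{"tx":20,"ty":0.5,"tz":60,"turn":0},{"tx":20,"ty":0.5,"tz":60,"turn":0},{"tx":20,"ty":0.5,"tz":60,"turn":0}]'|tail -2;python3 -c "
from h import *
go(.6252,.197,.17,3.2)"
```

```text
grip_width: 0.29
grip_force: 40.0
grip_width: 0.293
grip_force: 40.0
{'shift': array([ 1. ,  1.5, 21.4]), 'tooly': np.float64(3.1), 'z': array([ 0.001,  0.   , -1.   ]), 'turn': np.float64(-0.01)}
```

```bash
python3 -m crank '[{"tx":1,"ty":1,"tz":20,"turn":0},{"tx":1,"ty":1,"tz":28,"turn":0},{"tx":1,"ty":1,"tz":36,"turn":0},{"tx":1,"ty":1,"tz":42,"turn":0}]';python3 -m crank '[{"tx":0,"ty":0,"tz":12,"turn":0},{"tx":0,"ty":0,"tz":24,"turn":0},{"tx":0,"ty":0,"tz":36,"turn":0},{"tx":0,"ty":0,"tz":44,"turn":0},{"tx":0,"ty":0,"tz":49,"turn":0}]'
```

```text
time: 21.7
position: [0.6243, 0.197, 0.148]
tool_rot: [-2.159, -2.282, 0.001]
ft_force: [0.0, -0.0, -1.4]
grip_width: 0.286
grip_force: 40.0
time: 22.32
position: [0.6249, 0.1976, 0.1007]
tool_rot: [2.159, 2.282, 0.002]
ft_force: [-3.6, -2.3, 21.1]
grip_width: 0.29
grip_force: 40.0
```

```bash
python3 -m crank '[{"tx":0,"ty":0,"tz":0,"turn":0},{"tx":0,"ty":0,"tz":0,"turn":0},{"tx":0,"ty":0,"tz":0,"turn":0},{"tx":0,"ty":0,"tz":-40,"turn":0},{"tx":0,"ty":0,"tz":-100,"turn":0}]' 60|tail -2;  python3 -m crank '[{"tx":-60,"ty":0,"tz":-50,"turn":0},{"tx":-120,"ty":0,"tz":-50,"turn":1},{"tx":-180,"ty":0,"tz":-50,"turn":2},{"tx":-240,"ty":0,"tz":-50,"turn":2.6},{"tx":-300,"ty":0,"tz":-50,"turn":2.6}]'|head -2; python3 -c "
from pins import *
go(.607,-.156,.17,-10)"
```

```text
grip_width: 0.672
grip_force: 0.0
time: 23.58
position: [0.6404, -0.102, 0.2498]
{'shift': array([-58.8, -23.7,  79.9]), 'tooly': np.float64(-9.9), 'z': array([-0.   , -0.001, -1.   ]), 'turn': np.float64(0.03)}
```

```bash
python3 -m crank '[{"tx":-40,"ty":-16,"tz":0,"turn":0},{"tx":-58,"ty":-23,"tz":30,"turn":0},{"tx":-58,"ty":-23,"tz":80,"turn":0},{"tx":-58,"ty":-23,"tz":80,"turn":0},{"tx":-58,"ty":-23,"tz":80,"turn":0}]'|head -2;python3 -c "
from pins import *
go(.607,-.156,.106,-10)"
```

```text
time: 24.2
position: [0.6091, -0.1526, 0.1713]
{'shift': array([-3.8, -1.6, 65.3]), 'tooly': np.float64(-9.8), 'z': array([ 0.002, -0.   , -1.   ]), 'turn': np.float64(0.04)}
```

```bash
python3 -m crank '[{"tx":-2.5,"ty":-1,"tz":30,"turn":0},{"tx":-2.5,"ty":-1,"tz":55,"turn":0},{"tx":-2.5,"ty":-1,"tz":65,"turn":0},{"tx":-2.5,"ty":-1,"tz":65,"turn":0}]'|head -2;  python3 -m crank '[{"tx":0,"ty":0,"tz":0,"turn":0},{"tx":0,"ty":0,"tz":0,"turn":0},{"tx":0,"ty":0,"tz":0,"turn":0},{"tx":0,"ty":0,"tz":0,"turn":0},{"tx":0,"ty":0,"tz":0,"turn":0}]' 15 40|head -2;python3 -m crank '[{"tx":0,"ty":0,"tz":0,"turn":0},{"tx":0,"ty":0,"tz":0,"turn":0}]'
```

```text
time: 24.7
position: [0.6076, -0.1551, 0.1058]
time: 25.32
position: [0.6069, -0.1555, 0.1048]
time: 25.58
position: [0.6069, -0.1555, 0.1048]
tool_rot: [2.404, 2.023, -0.0]
ft_force: [-0.7, 1.1, 2.4]
grip_width: 0.289
grip_force: 40.0
```

Next is the hole at about (0.628, 0.142). This time the pin's point is 93 mm below the TCP.

```bash
python3 -m crank '[{"tx":0,"ty":0,"tz":-40,"turn":0},{"tx":0,"ty":0,"tz":-90,"turn":0},{"tx":0,"ty":0,"tz":-140,"turn":0},{"tx":40,"ty":-5,"tz":-145,"turn":-0.5},{"tx":90,"ty":-10,"tz":-145,"turn":-1.5}]'|tail -2;python3 -c "
from h import *
go(.6282,.1425,.25,3.2)"
```

```text
grip_width: 0.291
grip_force: 40.0
{'shift': array([2.087e+02, 6.800e+00, 1.000e-01]), 'tooly': np.float64(-2.4), 'z': array([ 0.001, -0.001, -1.   ]), 'turn': np.float64(-1.12)}
```

```bash
python3 -m crank '[{"tx":55,"ty":2,"tz":0,"turn":-0.5},{"tx":110,"ty":4,"tz":0,"turn":-1.1},{"tx":160,"ty":6,"tz":0,"turn":-1.1},{"tx":200,"ty":6.5,"tz":0,"turn":-1.1},{"tx":208,"ty":6.5,"tz":10,"turn":-1.1}]'|tail -2;python3 -m crank '[{"tx":0,"ty":0,"tz":20,"turn":0},{"tx":0,"ty":0,"tz":50,"turn":0},{"tx":0,"ty":0,"tz":50,"turn":0},{"tx":0,"ty":0,"tz":50,"turn":0}]'|tail -2;python3 -c "
from h import *
go(.6282,.1425,.17,3.2)"
```

```text
grip_width: 0.288
grip_force: 40.0
grip_width: 0.285
grip_force: 40.0
{'shift': array([ 1.4,  0.5, 19.8]), 'tooly': np.float64(3.0), 'z': array([ 0., -0., -1.]), 'turn': np.float64(-0.03)}
```

```bash
python3 -m crank '[{"tx":1,"ty":0.5,"tz":20,"turn":0},{"tx":1,"ty":0.5,"tz":28,"turn":0},{"tx":1,"ty":0.5,"tz":36,"turn":0},{"tx":1,"ty":0.5,"tz":42,"turn":0}]';python3 -m crank '[{"tx":0,"ty":0,"tz":12,"turn":0},{"tx":0,"ty":0,"tz":24,"turn":0},{"tx":0,"ty":0,"tz":36,"turn":0},{"tx":0,"ty":0,"tz":44,"turn":0},{"tx":0,"ty":0,"tz":49,"turn":0}]'
```

```text
time: 27.82
position: [0.6277, 0.1436, 0.1471]
tool_rot: [-2.159, -2.282, 0.0]
ft_force: [0.4, 1.2, -2.1]
grip_width: 0.29
grip_force: 40.0
time: 28.45
position: [0.628, 0.1432, 0.0997]
tool_rot: [2.159, 2.281, -0.001]
ft_force: [-6.0, -4.4, 22.6]
grip_width: 0.295
grip_force: 40.0
```

```bash
python3 -m crank '[{"tx":0,"ty":0,"tz":0,"turn":0},{"tx":0,"ty":0,"tz":0,"turn":0},{"tx":0,"ty":0,"tz":0,"turn":0},{"tx":0,"ty":0,"tz":-40,"turn":0},{"tx":0,"ty":0,"tz":-100,"turn":0}]' 60|tail -2;  python3 -m crank '[{"tx":-30,"ty":-50,"tz":-50,"turn":0},{"tx":-60,"ty":-100,"tz":-50,"turn":0},{"tx":-70,"ty":-150,"tz":-50,"turn":0},{"tx":-80,"ty":-200,"tz":-50,"turn":0},{"tx":-80,"ty":-200,"tz":-50,"turn":0}]' 0|head -2
python3 - <<'E'
from pins import *
m=ctrl.camera_model('wrist'); im,d=snap('wrist','w6.png'); P=cloud('wrist',d,m); hsv=cv2.cvtColor(im,cv2.COLOR_RGB2HSV); H,S,V=[hsv[...,i].astype(int) for i in range(3)]
X,Y,Z=P[...,0],P[...,1],P[...,2]
kb=(d>0)&(np.hypot(X-.417,Y-.2)<.14)&(Z>.035)&(Z<.07)
for c,(a,b) in dict(blue=(95,125),green=(45,85),yellow=(20,35)).items(): rect(P,kb&(H>a)&(H<b)&(S>120),c)
rect(P,kb&((H<8)|(H>172))&(S>120),'red')
im,d=snap('top','top2.png'); P=cloud('top',d); hsv=cv2.cvtColor(im,cv2.COLOR_RGB2HSV); H,S,V=[hsv[...,i].astype(int) for i in range(3)]
X,Y,Z=P[...,0],P[...,1],P[...,2]
rect(P,(H>95)&(H<125)&(S>120)&(d>0)&(np.hypot(X-.41,Y+.2)<.15)&(Z>.02),'case')
o=((H<18)&(S>150)&(d>0)&(X>.5)&(X<.72)&(Y>-.3)&(Y<.32)&(Z>.07)).astype(np.uint8)
n,l=cv2.connectedComponents(o)
for i in range(1,n):
    a=l==i
    if a.sum()>15: print(a.sum(),'ztop',np.percentile(Z[a],90).round(4),P[a].mean(0).round(3))
E
```

```text
grip_width: 0.671
grip_force: 0.0
time: 29.7
position: [0.4299, 0.0513, 0.2491]
blue 0
green 482 c [416.7 215.2] size [26.6 15.1] long-axis 2.7 z 52.1 mean [416.8 216. ]
yellow 681 c [412.1 122.2] size [28.4 29.1] long-axis 139.1 z 52.0 mean [411.9 122.7]
red 786 c [414.2 172.3] size [28.5 28.7] long-axis 103.8 z 52.1 mean [414.2 172.2]
case 1065 c [ 419.5 -173.4] size [ 51.9 163.5] long-axis 94.8 z 41.7 mean [ 419.1 -171.5]
49 ztop 0.1124 [0.613 0.246 0.096]
41 ztop 0.1101 [0.618 0.139 0.095]
43 ztop 0.1115 [0.615 0.192 0.096]
```

View pics/top2.png

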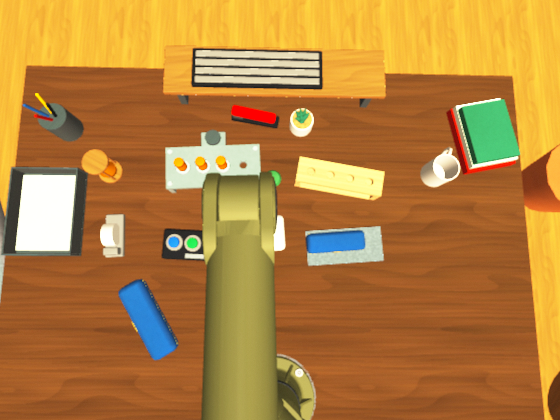

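View pics/w6.png

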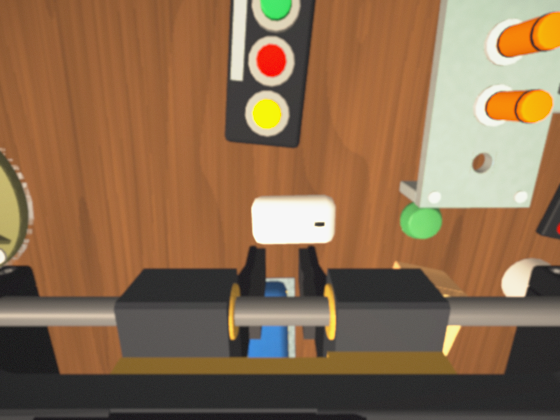

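The top view shows three pins in the plate at (181,165), (201,163) and (222,162), and the rack is empty. The case was knocked to (336,242), but still lies flat on the mat about 32 mm from its middle, inside the 50 mm limit. In the wrist view, yellow is at (267,113), red at (271,60) and green at (276,6). Now the keys.

```bash
python3 -c "
from pins import *
go(.4175,.2715,.11,-2.5)"
```

```text
{'shift': array([219.8,  -3.6, 138.7]), 'tooly': np.float64(3.1), 'z': array([ 0.002, -0.002, -1.   ]), 'turn': np.float64(1.13)}
```

```bash
python3 -m crank '[{"tx":60,"ty":-1,"tz":0,"turn":1.1},{"tx":120,"ty":-2,"tz":0,"turn":1.1},{"tx":180,"ty":-3,"tz":20,"turn":1.1},{"tx":219,"ty":-3.5,"tz":60,"turn":1.1},{"tx":219,"ty":-3.5,"tz":110,"turn":1.1}]'|head -2; python3 -m crank '[{"tx":0,"ty":0,"tz":28,"turn":0},{"tx":0,"ty":0,"tz":28,"turn":0},{"tx":0,"ty":0,"tz":28,"turn":0}]'; python3 -c "
from pins import *
go(.4175,.2715,.065,-2.5)"
```

```text
time: 30.42
position: [0.4169, 0.2777, 0.1384]
time: 30.8
position: [0.4177, 0.2727, 0.1117]
tool_rot: [-2.264, -2.175, -0.003]
ft_force: [0.4, -0.6, 1.0]
grip_width: 0.005
grip_force: 0.0
{'shift': array([-1.3, -0.1, 46.7]), 'tooly': np.float64(-2.3), 'z': array([ 0.   ,  0.003, -1.   ]), 'turn': np.float64(0.04)}
```

```bash
python3 -m crank '[{"tx":-1,"ty":0,"tz":25,"turn":0},{"tx":-1,"ty":0,"tz":38,"turn":0},{"tx":-1,"ty":0,"tz":43,"turn":0},{"tx":-1,"ty":0,"tz":47,"turn":0},{"tx":-1,"ty":0,"tz":48,"turn":0}]'
```

```text
time: 31.42
position: [0.4176, 0.2702, 0.0651]
tool_rot: [2.265, 2.174, -0.001]
ft_force: [-6.1, -6.6, 25.6]
grip_width: 0.005
grip_force: 12.7
```

```bash
python3 -m crank '[{"tx":0,"ty":0,"tz":-25,"turn":0},{"tx":0,"ty":0,"tz":-50,"turn":0},{"tx":-50,"ty":0,"tz":-50,"turn":0},{"tx":-100,"ty":0,"tz":-50,"turn":0},{"tx":-148,"ty":1,"tz":-50,"turn":0}]'|head -2;python3 -m crank '[{"tx":0,"ty":0,"tz":0,"turn":0},{"tx":0,"ty":0,"tz":0,"turn":0}]'|head -4; python3 -c "
from pins import *
go(.412,.1225,.065,-2.5)"
```

```text
time: 32.05
position: [0.4119, 0.1212, 0.1128]
time: 32.3
position: [0.4124, 0.1225, 0.1131]
tool_rot: [2.266, 2.174, 0.001]
ft_force: [0.4, 0.4, -0.5]
{'shift': array([ 0. , -0.5, 48.1]), 'tooly': np.float64(-2.4), 'z': array([ 0.002, -0.001, -1.   ]), 'turn': np.float64(0.03)}
```

```bash
python3 -m crank '[{"tx":0,"ty":0,"tz":25,"turn":0},{"tx":0,"ty":0,"tz":38,"turn":0},{"tx":0,"ty":0,"tz":43,"turn":0},{"tx":0,"ty":0,"tz":47,"turn":0},{"tx":0,"ty":0,"tz":48.5,"turn":0}]'; python3 -m crank '[{"tx":0,"ty":0,"tz":-25,"turn":0},{"tx":0,"ty":0,"tz":-50,"turn":0},{"tx":50,"ty":0,"tz":-50,"turn":0},{"tx":99,"ty":0,"tz":-50,"turn":0},{"tx":99,"ty":0,"tz":-50,"turn":0}]'|head -2; python3 -c "
from pins import *
go(.4155,.2215,.065,-2.5)"
```

```text
time: 32.92
position: [0.4118, 0.1242, 0.0652]
tool_rot: [-2.264, -2.177, -0.001]
ft_force: [-7.3, 2.5, 18.8]
grip_width: 0.003
grip_force: 9.7
time: 33.55
position: [0.4146, 0.2272, 0.115]
{'shift': array([-5.9,  1. , 50. ]), 'tooly': np.float64(-1.7), 'z': array([ 0.001,  0.004, -1.   ]), 'turn': np.float64(0.15)}
```

```bash
python3 -m crank '[{"tx":0,"ty":0,"tz":0,"turn":0},{"tx":0,"ty":0,"tz":0,"turn":0}]'|head -2; python3 -c "
from pins import *
go(.4155,.2215,.065,-2.5)"
```

```text
time: 33.8
position: [0.4164, 0.2195, 0.114]
{'shift': array([ 2., -1., 49.]), 'tooly': np.float64(-2.5), 'z': array([ 0.   , -0.001, -1.   ]), 'turn': np.float64(0.01)}
```

```bash
python3 -m crank '[{"tx":1.5,"ty":0,"tz":25,"turn":0},{"tx":1.5,"ty":0,"tz":38,"turn":0},{"tx":1.5,"ty":0,"tz":43,"turn":0},{"tx":1.5,"ty":0,"tz":48,"turn":0},{"tx":1.5,"ty":0,"tz":49.5,"turn":0}]'; python3 -m crank '[{"tx":0,"ty":0,"tz":-25,"turn":0},{"tx":0,"ty":0,"tz":-70,"turn":0},{"tx":0,"ty":0,"tz":-120,"turn":0},{"tx":0,"ty":0,"tz":-180,"turn":0},{"tx":0,"ty":0,"tz":-190,"turn":0}]'|head -2
python3 - <<'E'
from pins import *
im,d=snap('top','top3.png'); P=cloud('top',d); hsv=cv2.cvtColor(im,cv2.COLOR_RGB2HSV); H,S,V=[hsv[...,i].astype(int) for i in range(3)]
X,Y,Z=P[...,0],P[...,1],P[...,2]
rect(P,(H>95)&(H<125)&(S>120)&(d>0)&(np.hypot(X-.41,Y+.2)<.15)&(Z>.02),'case')
mat=(d>0)&(np.hypot(X-.414,Y+.199)<.15)&(S<70)&(Z<.02);rect(P,cv2.morphologyEx(mat.astype(np.uint8),cv2.MORPH_OPEN,np.ones((3,3)))>0,'mat')
E
```

```text
time: 34.42
position: [0.4162, 0.222, 0.0652]
tool_rot: [2.266, 2.174, -0.002]
ft_force: [-4.3, -4.6, 16.6]
grip_width: 0.006
grip_force: 7.9
time: 35.05
position: [0.4182, 0.2241, 0.2585]
case 1063 c [ 419.7 -173.8] size [ 52.3 163.6] long-axis 94.7 z 41.7 mean [ 419.2 -171.4]
mat 1375 c [ 410.2 -205. ] size [100.7 221.9] long-axis 93.9 z 2.5 mean [ 397.  -227.9]
```

View pics/top3.png

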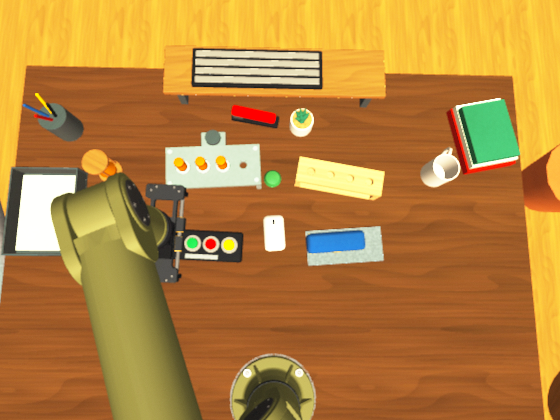

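The case is about 33 mm from the mat's middle, the pins are in the plate at (181,165), (201,163) and (222,162), and the arm is clear of everything. Handing in.

```bash
python3 -c "
from bench import ctrl
print(ctrl.close_job())"
```

```text
the job is handed in; nothing more can be done
None
```

I handed the job in at about 35 s: all three pins are home in the foot plate, blue, yellow and green were pressed in order, and the case lies flat on the mat, about 33 mm off its middle after a knock (limit 50 mm), where I left it; no verdict was returned.

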